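Unlock and open the white breaker enclosure

TASK

Two breaker enclosures lie on their backs on the bench, each with its key in the quarter-turn latch. On the white one, turn the red key a quarter turn anticlockwise (seen from above) to unlock it, then swing its panel up until it stands about upright, and let go with the panel left standing open and the key still turned. Leave the blue enclosure locked.

Things in the scene. Friction and masses are not known exactly. Their poses are not given: they have to be found in the camera images.
- white_box: White breaker enclosure on its back, fixed: 180 (x) x 220 (y) x 100 mm high, closed by a 6 mm panel (its top at z = 106). Origin: centre of underside; z up, turned by up to 17 degrees. Panel hinge: along y at x = +90, z = +100 mm (far from the robot); free edge at x = -92. A blue enclosure of the same form, red key too, stands left or right of it, centres 320 mm or more apart.
- white_wing (a point): Centre of the red wing of the white enclosure's key: 46 mm long (its x axis), 10 mm thick (its y axis), 26 mm high, on a 16 mm stem, 34 mm above the panel top; with the panel shut at x = -50, y = +55, z = +140 mm of the white enclosure, on the vertical key axis. Axes turn with the key.
- white_bar (a point): Middle of the white panel's bar handle: round steel bar 12 mm thick, parallel to the hinge (y), 68 mm between the centres of its two posts, 36 mm free space between bar and panel. Panel shut: at x = -68, y = -45, z = +148 mm of the white enclosure. Moves with the panel; 158 mm from the hinge axis along the panel, 48 mm off it across.
- white_key (a joint): Angle of the red key of the white enclosure, rad. 0 = locked, wing along the box's x axis (pointing to the hinge); grows anticlockwise seen from above to 1.57 (end stop) = open, wing along y. Starts between 0 and 0.2. Friction about 0.08 N m, stays where left. Its cam holds the panel shut until about 1.05 rad and is fully out of the way from 1.2.
- white_panel (a joint): Angle of the white enclosure's panel, rad. 0 = shut, 1.57 = upright, end stop at 1.8; the free edge rises and swings away from the robot. The hinge is stiff (friction 0.6 N m, panel about 0.4 kg) and the panel stays at any angle where it is left; lifting at the bar takes about 6 to 8 N.
- blue_key (a joint): Angle of the red key of the blue enclosure, rad, same sense; starts between 0 and 0.2. Not to be turned.

How it is judged:
By the outcome, as a careful person would: the job done as asked, in the order asked, and still so for the second after the job is handed in, with the robot touching nothing.
It also fails if it takes over 51 s, if anything falls off the work surface, if the arm or the gripper's body presses on something with over 40 N, if the wrist force passes 120 N, or if a joint passes its speed limit or range.

ROBOT

A 6-joint arm with a two-finger parallel gripper is mounted at the origin on the work surface. World frame = base frame: x ahead of the robot, y to its left, z up, the work surface at z = 0. Lengths are in m, angles in degrees, forces in N, time in s.
With the tool pointing down it reaches from about 0.35 to 0.725 m from the base axis. Payload 6 kg.
Tool frame: the origin (TCP) lies at the very end of the fingers, on their centre line; the grasp point (between the pads) lies 19 mm behind it; x points along the fingers, z is the direction in which the jaws open and shut, and the axes are right-handed (so a half turn about x gives the same grasp; the last joint's range is limited). The gripper opens to 85 mm and grips with 20 to 120 N. Pads are 22 mm wide; open, the fingers measure 114 mm over their backs; the gripper's body (76 mm by 85 mm) begins 54 mm behind the grasp point. The pads swing forward as they close: fully open they stand 13 mm farther back than shut.
Start: joints at [-52.557, 2.303, 4.859, 0, -92.561, -19.12], TCP at [0.189, -0.57, 0.231] pointing down, gripper open.
Joint ranges: [-146.85, 146.85], [-73.84, 115.35], [-62.03, 85.46], [-188.31, 113.3], [-161.28, -10.13], [-171.36, 171.36]. Speed limits (degrees/s): [147.25, 147.25, 172.46, 180, 180, 180].

INTERFACE

Orientations are given as a 3x3 rotation matrix whose columns are the frame's x, y, z axes.
In Python, from workcell import ctrl gives the robot as it stands.
- The arm moves only by the shell command python3 -m crank 'ROWS' [FORCE]. ROWS is JSON, a list of rows, each an object with "slide": the shift along the world's x, y, z in cm, a list of three; "dr": the turn, a rotation vector about the world's x, y, z in rad, a list of three; "hand": the finger opening in cm, from 0 to 8.54. In form: [{"slide": [tx, ty, tz], "dr": [wx, wy, wz], "hand": hand}, ...]. A call has exactly 5 rows; each row is the pose to reach, as a shift and turn from the pose commanded when the call began; what a row does not reach only later rows make up. A row lasts 1/12 s, in which the tool goes at most 41.7 mm and 7.16 degrees, less where a joint would pass 70% of its speed; a pose out of reach is approached as far as the arm can. A call with a gripper value outside its range is refused whole. The fingers move at their own pace and stop on an object; FORCE is the grip in N (left out, the last holds). Time passes only in rows, so rows that repeat a pose let the fingers close, or fill a call up. It gives the time, the measured TCP pose, the force and the opening at its end, in the units of the state.
- ctrl.sense(): the state, without advancing time (a new reading comes with each control period).
- ctrl.read_camera(name): name is "side" or "top" or "wrist"; returns a dict with "color" (420x560x3 uint8, red, green, blue), "fx", "fy", "cx", "cy" (pixels), "camera_from_world" (4x4, takes a point from world to camera coordinates). Camera axes: x right, y down, z forward; pixel columns grow to the right and rows downward; lengths in m; the calibration is good to about 2 mm. A picture is of the moment at which its call begins. There is no depth.
- ctrl.close_job(): hands the job in, once; it reports no verdict.
The state is a dict: "t": time; "joints": joint angles; "joint_vel": joint speeds; "joint_efforts": joint torques, N m; "ee_pos": TCP position; "ee_rot": TCP orientation; "contact_force": force on the tool from outside, world axes, zero at the start; "moment": the same for the moment, N m; "opening": finger opening in m.
Only numpy, scipy, OpenCV 4.12 (cv2) and the standard library are available. Lean on these libraries where they do the work, as an engineer would, in place of code of your own. Each camera call takes 0.05 s, during which the arm holds its last target.

## Working session

There is one attempt and no reset: what is moved stays moved. The work goes in short steps, Python scripts to look and compute and a shell command to move; the robot and the scene stay as the last step left them, time stands still between calls to the robot, and variables do not carry over. Pictures are saved under pics/ and viewed, and the job is handed in when it is done.

```bash
ls; mkdir -p pics
python3 - <<'E'
from workcell import ctrl
import cv2
s=ctrl.sense();print({k:s[k] for k in("t","ee_pos","ee_rot","opening")})
for n in("top","side"):
    c=ctrl.read_camera(n);cv2.imwrite(f"pics/{n}0.png",c["color"][:,:,::-1]);print(n,c["fx"],c["cx"],c["cy"],c["camera_from_world"])
E
```

```text
pics
{'t': 0.0, 'ee_pos': array([ 0.18857315, -0.56925804,  0.23027775]), 'ee_rot': array([[-7.07218176e-04, -9.49301787e-01, -3.14365419e-01],
       [ 1.61657645e-03, -3.14366173e-01,  9.49300425e-01],
       [-9.99998443e-01,  1.63166781e-04,  1.75694439e-03]]), 'opening': 0.08566403787162516}
top 440.4304405313451 282.0225173689213 209.4371846185701 [[-0.01841124 -0.99981858 -0.00488238  0.02008342]
 [-0.99266806  0.01886259 -0.11939149  0.55103089]
 [ 0.11946192  0.00264843 -0.99283525  1.00403954]
 [ 0.          0.          0.          1.        ]]
side 398.6102285060978 278.5562612680958 214.18326037447267 [[-9.62662331e-01 -2.70703420e-01 -9.45447910e-04  5.22279044e-01]
 [-2.11053999e-01  7.52717909e-01 -6.23595990e-01  1.61886010e-01]
 [ 1.69521223e-01 -6.00112829e-01 -7.81746217e-01  7.57038276e-01]
 [ 0.00000000e+00  0.00000000e+00  0.00000000e+00  1.00000000e+00]]
```

View pics/top0.png

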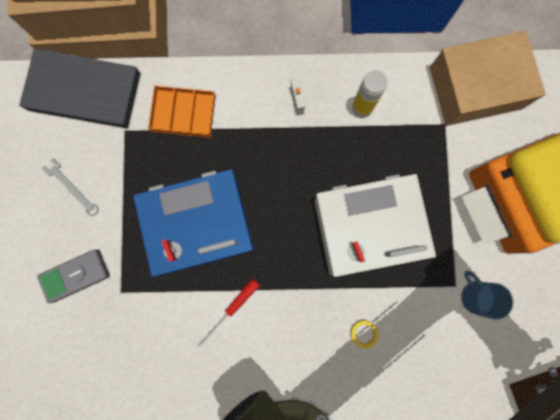

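View pics/side0.png

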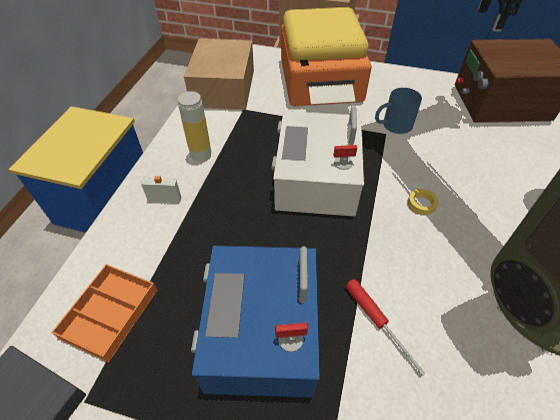

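The white enclosure is on the right in the top view, at about (375,225), and the blue one on the left at (193,222). I'll zoom in to pick features.

Run:
```python
import cv2
a=cv2.imread("pics/top0.png")[165:285,300:450];cv2.imwrite("pics/topz.png",cv2.resize(a,None,fx=5,fy=5,interpolation=cv2.INTER_CUBIC))
a=cv2.imread("pics/side0.png")[95:220,260:390];cv2.imwrite("pics/sidez.png",cv2.resize(a,None,fx=4.8,fy=4.8,interpolation=cv2.INTER_CUBIC))
```

```text
(no output)
```

View pics/topz.png

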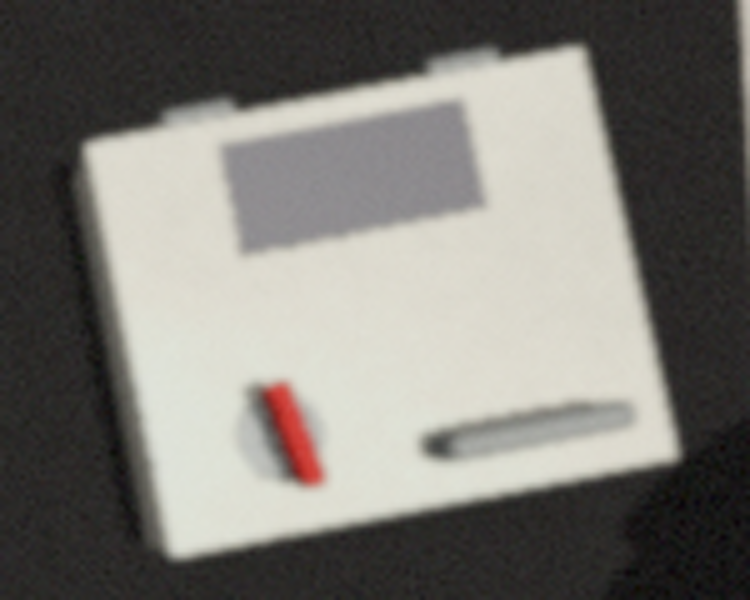

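View pics/sidez.png

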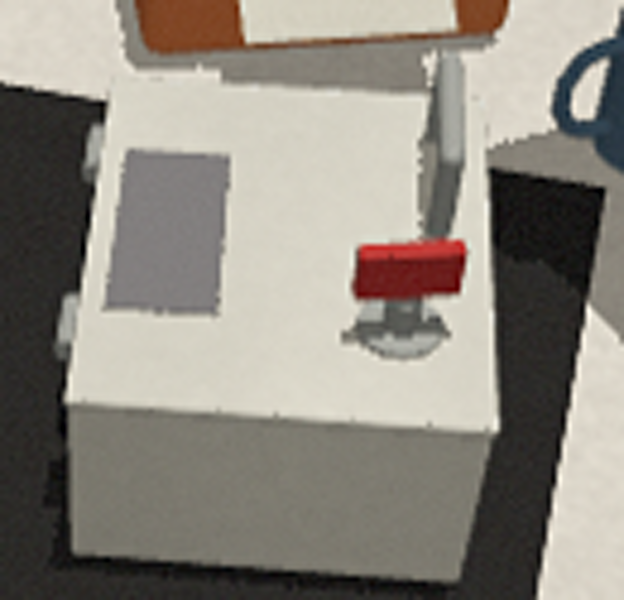

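```bash
cat > h.py <<'E'
import numpy as np
from workcell import ctrl
def proj(c,P):
    P=np.atleast_2d(P);M=c["camera_from_world"];q=P@M[:3,:3].T+M[:3,3]
    return np.c_[c["fx"]*q[:,0]/q[:,2]+c["cx"],c["fy"]*q[:,1]/q[:,2]+c["cy"]]
def unproj(c,uv,z):
    M=np.array(c["camera_from_world"]);R=M[:3,:3];o=-R.T@M[:3,3]
    d=R.T@np.array([(uv[0]-c["cx"])/c["fx"],(uv[1]-c["cy"])/c["fy"],1]);return o+d*(z-o[2])/d[2]
def loc(p,L):
    L=np.atleast_2d(L);c,s=np.cos(p[2]),np.sin(p[2]);return np.c_[p[0]+c*L[:,0]-s*L[:,1],p[1]+s*L[:,0]+c*L[:,1],L[:,2]]
E
python3 - <<'E'
from h import *
from scipy.optimize import least_squares
T=ctrl.read_camera("top");S=ctrl.read_camera("side")
t=lambda u,v:(300+(u-2)/5,165+(v-2)/5)
s=lambda u,v:(260+(u-2)/4.8,95+(v-2)/4.8)
ot=[((.09,.11,.106),t(85,143)),((.09,-.11,.106),t(587,45)),((-.092,-.11,.106),t(680,460)),((-.092,.11,.106),t(175,560))]
os_=[((.09,.11,.106),s(68,403)),((-.092,.11,.106),s(497,430))]
def res(p,full=0):
    a=proj(T,loc(p,[o[0] for o in ot]))-[o[1] for o in ot]
    b=proj(S,loc(p,[o[0] for o in os_]))-[o[1] for o in os_]
    return np.r_[a.ravel(),b.ravel()]
r=least_squares(res,[.55,-.2,.1]);p=r.x;print(p,np.degrees(p[2]),r.fun.round(1))
print("wing",loc(p,[-.05,.055,.14]),"bar",loc(p,[-.068,-.045,.148]))
# direct wing
a=unproj(T,t(278,387),.153);b=unproj(T,t(315,480),.153);print("wingdirect",(a+b)/2,np.degrees(np.arctan2(*(a-b)[[1,0]])))
a=unproj(T,t(450,445),.15);b=unproj(T,t(628,412),.15);print("bar",(a+b)/2,np.degrees(np.arctan2(*(a-b)[[1,0]])))
np.save("p.npy",p)
E
```

```text
[ 0.50521424 -0.1927259   0.17993145] 10.309312828071919 [ 0.7  1.3 -2.1  1.4 -1.1 -0.2  0.2  0.1 -1.1 -2.1 -0.4 -1.6]
wing [[ 0.44617852 -0.14756192  0.14      ]] bar [[ 0.44636533 -0.24916884  0.148     ]]
wingdirect [ 0.44728399 -0.14690581  0.153     ] 19.668899379110655
bar [ 0.44750502 -0.24741595  0.15      ] 99.35067342027665
```

```bash
python3 -m crank '[{"slide":[2,3.3,0],"dr":[0,0,0],"hand":5},{"slide":[4.1,6.7,0],"dr":[0,0,0],"hand":5},{"slide":[6.2,10.1,0],"dr":[0,0,0],"hand":5},{"slide":[8.3,13.5,0],"dr":[0,0,0],"hand":5},{"slide":[10.4,17,0],"dr":[0,0,0],"hand":5}]' 30
python3 -m crank '[{"slide":[2,3.3,0],"dr":[0,0,0],"hand":5},{"slide":[4.1,6.7,0],"dr":[0,0,0],"hand":5},{"slide":[6.2,10.1,0],"dr":[0,0,0],"hand":5},{"slide":[8.3,13.5,0],"dr":[0,0,0],"hand":5},{"slide":[10.4,17,0],"dr":[0,0,0],"hand":5}]'
python3 -m crank '[{"slide":[2,3.3,0],"dr":[0,0,0],"hand":5},{"slide":[4,6.5,0],"dr":[0,0,0.02],"hand":5},{"slide":[5,8.2,0],"dr":[0,0,0.025],"hand":5},{"slide":[5,8.2,0],"dr":[0,0,0.025],"hand":5},{"slide":[5,8.2,0],"dr":[0,0,0.025],"hand":5}]'
```

```text
t: 0.62
ee_pos: [0.293, -0.398, 0.231]
ee_rot: [[-0.0, -0.95, -0.314], [0.0, -0.314, 0.95], [-1.0, 0.0, 0.0]]
contact_force: [1.5, -0.6, 0.9]
opening: 0.0499
t: 1.03
ee_pos: [0.3971, -0.2277, 0.2314]
ee_rot: [[0.001, -0.949, -0.314], [0.0, -0.314, 0.949], [-1.0, -0.001, -0.0]]
contact_force: [1.8, -0.6, -0.1]
opening: 0.0502
t: 1.45
ee_pos: [0.4469, -0.1466, 0.231]
ee_rot: [[-0.001, -0.94, -0.34], [0.0, -0.34, 0.94], [-1.0, 0.001, 0.0]]
contact_force: [-0.2, 0.3, 0.4]
opening: 0.0501
```

Run:
```python
from h import *
import cv2
c=ctrl.read_camera("wrist");im=c["color"][:,:,::-1].copy()
print(proj(c,[[.4469,-.147,.153],[.4469,-.147,.121]]))
p=np.load("p.npy")
for q in proj(c,np.r_[loc(p,[[-.05,.055,.153],[-.068,-.079,.148],[-.068,-.011,.148]])]): cv2.circle(im,tuple(int(v) for v in q),3,(0,255,0),1)
cv2.imwrite("pics/w1.png",im)
```

```text
[[282.60517692 218.14395514]
 [282.54789033 206.29967562]]
```

View pics/w1.png

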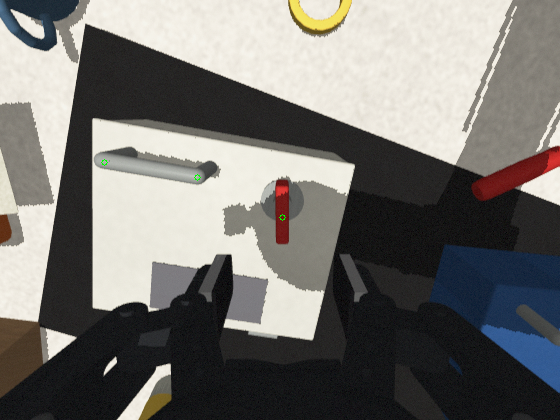

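The wrist view shows the wing lined up vertically at column 282, midway between the fingers, and the model points sit on the wing and the bar ends. I'll descend and grip.

```bash
python3 -m crank '[{"slide":[0,0,-3],"dr":[0,0,0],"hand":5},{"slide":[0,0,-6.5],"dr":[0,0,0],"hand":5},{"slide":[0,0,-9],"dr":[0,0,0],"hand":5},{"slide":[0,0,-10.4],"dr":[0,0,0],"hand":5},{"slide":[0,0,-10.4],"dr":[0,0,0],"hand":5}]' 30
python3 -m crank '[{"slide":[0,0,0],"dr":[0,0,0],"hand":0.6},{"slide":[0,0,0],"dr":[0,0,0],"hand":0.6},{"slide":[0,0,0],"dr":[0,0,0],"hand":0.6},{"slide":[0,0,0],"dr":[0,0,0],"hand":0.6},{"slide":[0,0,0],"dr":[0,0,0],"hand":0.6}]' 30
```

```text
t: 1.92
ee_pos: [0.4442, -0.1483, 0.1235]
ee_rot: [[-0.006, -0.942, -0.336], [0.001, -0.336, 0.942], [-1.0, 0.005, 0.003]]
contact_force: [-0.2, 0.2, -0.1]
opening: 0.0503
t: 2.33
ee_pos: [0.4472, -0.1473, 0.1292]
ee_rot: [[0.002, -0.941, -0.338], [0.001, -0.338, 0.941], [-1.0, -0.002, -0.0]]
contact_force: [-2.7, 3.7, 7.0]
opening: 0.0096
```

```bash
python3 -m crank '[{"slide":[0,0,0],"dr":[0,0,0.1],"hand":0.6},{"slide":[0,0,0],"dr":[0,0,0.2],"hand":0.6},{"slide":[0,0,0],"dr":[0,0,0.3],"hand":0.6},{"slide":[0,0,0],"dr":[0,0,0.4],"hand":0.6},{"slide":[0,0,0],"dr":[0,0,0.5],"hand":0.6}]' 40
python3 -m crank '[{"slide":[0,0,0],"dr":[0,0,0.1],"hand":0.6},{"slide":[0,0,0],"dr":[0,0,0.2],"hand":0.6},{"slide":[0,0,0],"dr":[0,0,0.3],"hand":0.6},{"slide":[0,0,0],"dr":[0,0,0.4],"hand":0.6},{"slide":[0,0,0],"dr":[0,0,0.5],"hand":0.6}]'
python3 -m crank '[{"slide":[0,0,0],"dr":[0,0,0.1],"hand":0.6},{"slide":[0,0,0],"dr":[0,0,0.2],"hand":0.6},{"slide":[0,0,0],"dr":[0,0,0.3],"hand":0.6},{"slide":[0,0,0],"dr":[0,0,0.36],"hand":0.6},{"slide":[0,0,0],"dr":[0,0,0.36],"hand":0.6}]'
python3 -c "
from workcell import ctrl
s=ctrl.sense();print(s['moment'],s['contact_force'],s['joints'],s['ee_rot'])"
```

```text
t: 2.75
ee_pos: [0.4467, -0.1465, 0.1291]
ee_rot: [[0.001, -0.66, -0.752], [0.002, -0.752, 0.66], [-1.0, -0.002, 0.001]]
contact_force: [-7.6, 8.9, 9.1]
opening: 0.009
t: 3.17
ee_pos: [0.4458, -0.146, 0.1291]
ee_rot: [[-0.001, -0.218, -0.976], [0.003, -0.976, 0.218], [-1.0, -0.002, 0.002]]
contact_force: [-12.3, 12.1, 12.8]
opening: 0.0092
t: 3.58
ee_pos: [0.445, -0.146, 0.1291]
ee_rot: [[-0.003, 0.138, -0.99], [0.003, -0.99, -0.138], [-1.0, -0.003, 0.003]]
contact_force: [-15.3, 12.6, 13.8]
opening: 0.0093
[4.67871312 5.26648853 0.04035393] [-15.28001174  12.61803644  13.84115749] [  6.49285206 -17.70363169 -23.77487043  -0.1838917  -84.09003643
   1.45866728] [[-0.00315719  0.13799824 -0.99042744]
 [ 0.00285374 -0.9904271  -0.13800729]
 [-0.99999094 -0.00326214  0.00273315]]
```

```bash
python3 -m crank '[{"slide":[0,0,0],"dr":[0,0,0],"hand":3},{"slide":[0,0,0],"dr":[0,0,0],"hand":5},{"slide":[0,0,0],"dr":[0,0,0],"hand":5},{"slide":[0,0,3],"dr":[0,0,0],"hand":5},{"slide":[0,0,6.5],"dr":[0,0,0],"hand":5}]'
python3 -m crank '[{"slide":[0,0,4],"dr":[0,0,0],"hand":5},{"slide":[0,0,6],"dr":[0,0,0],"hand":5},{"slide":[0,-3,7],"dr":[0,0,0],"hand":5},{"slide":[0,-5,7],"dr":[0,0,0],"hand":5},{"slide":[0,-5,7],"dr":[0,0,0],"hand":5}]'
python3 - <<'E'
from h import *
import cv2
for n in("wrist","side"):
    c=ctrl.read_camera(n);im=c["color"][:,:,::-1].copy();cv2.imwrite(f"pics/{n}2.png",im)
print(ctrl.sense()["ee_pos"])
E
```

```text
t: 4.0
ee_pos: [0.4453, -0.1476, 0.1904]
ee_rot: [[-0.006, 0.133, -0.991], [-0.0, -0.991, -0.133], [-1.0, -0.001, 0.006]]
contact_force: [0.9, 0.5, 1.2]
opening: 0.05
t: 4.42
ee_pos: [0.4468, -0.2, 0.263]
ee_rot: [[0.001, 0.131, -0.991], [-0.001, -0.991, -0.131], [-1.0, 0.001, -0.001]]
contact_force: [0.2, 0.1, -0.4]
opening: 0.0501
[ 0.44659131 -0.19814999  0.26190711]
```

View pics/wrist2.png

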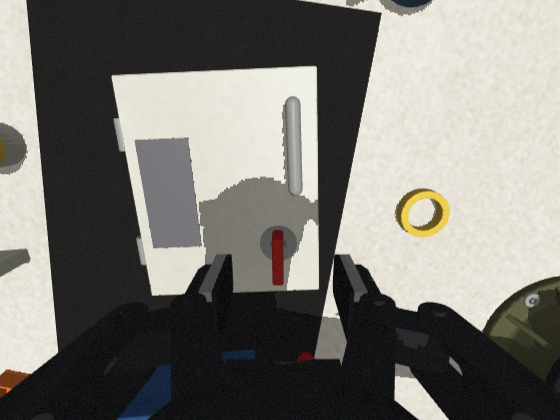

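View pics/side2.png

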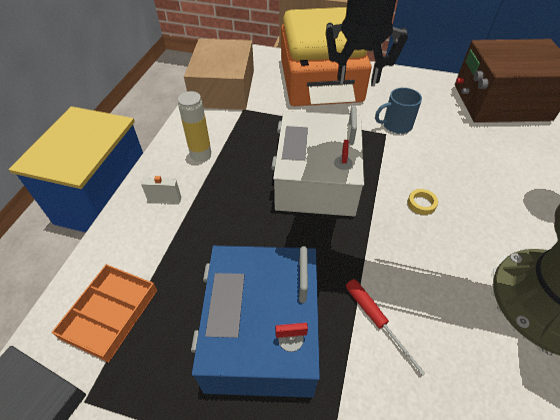

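The key is turned: in the wrist view the wing (278,230–285) is parallel to the bar (293,100–195), and the panel is still shut. Next I'll line up over the bar and descend.

```bash
python3 -m crank '[{"slide":[0,-3,0],"dr":[0,0,0.03],"hand":5},{"slide":[0,-4.9,0],"dr":[0,0,0.045],"hand":5},{"slide":[0,-4.9,-3],"dr":[0,0,0.045],"hand":5},{"slide":[0,-4.9,-6],"dr":[0,0,0.045],"hand":5},{"slide":[0,-4.9,-6],"dr":[0,0,0.045],"hand":5}]'
python3 - <<'E'
from h import *
import cv2
c=ctrl.read_camera("wrist");im=c["color"][:,:,::-1].copy();s=ctrl.sense();print(s["ee_pos"],s["ee_rot"])
e=s["ee_pos"].copy();e[2]=.148
for q in proj(c,np.r_[[e],loc(np.load("p.npy"),[[-.068,-.079,.148],[-.068,-.011,.148]])]): cv2.circle(im,tuple(int(v) for v in q),3,(0,255,0),1)
cv2.imwrite(f"pics/w3.png",im)
E
```

```text
t: 4.93
ee_pos: [0.4444, -0.2449, 0.1953]
ee_rot: [[-0.009, 0.178, -0.984], [0.004, -0.984, -0.178], [-1.0, -0.006, 0.009]]
contact_force: [-0.6, 0.3, -2.0]
opening: 0.0504
[ 0.44516653 -0.2456671   0.19900645] [[-0.00645525  0.17837771 -0.98394091]
 [ 0.00157881 -0.98395837 -0.17839123]
 [-0.99997792 -0.00270501  0.00607007]]
```

View pics/w3.png

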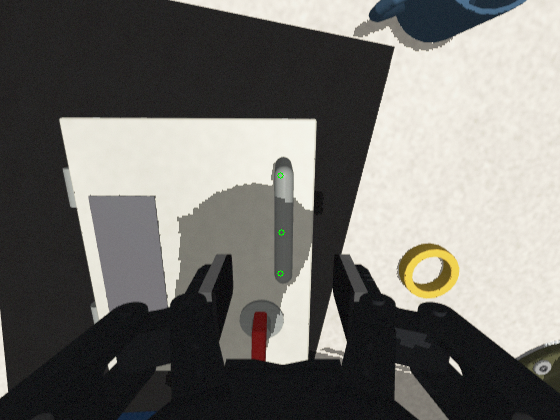

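The bar is vertical at column 284, within about 2 mm of the grip line at 282. I'll descend and grip it.

```bash
python3 -m crank '[{"slide":[0.1,0,-3],"dr":[0,0,0],"hand":5},{"slide":[0.1,0,-6],"dr":[0,0,0],"hand":5},{"slide":[0.1,0,-7.2],"dr":[0,0,0],"hand":5},{"slide":[0.1,0,-7.2],"dr":[0,0,0],"hand":5},{"slide":[0.1,0,-7.2],"dr":[0,0,0],"hand":5}]'
python3 -m crank '[{"slide":[0,0,0],"dr":[0,0,0],"hand":0.8},{"slide":[0,0,0],"dr":[0,0,0],"hand":0.8},{"slide":[0,0,0],"dr":[0,0,0],"hand":0.8},{"slide":[0,0,0],"dr":[0,0,0],"hand":0.8},{"slide":[0,0,0],"dr":[0,0,0],"hand":0.8}]' 40
python3 - <<'E'
from h import *
p=np.load("p.npy");s=ctrl.sense();print(s["ee_pos"],s["joints"])
for d in range(0,96,5):
    a=np.radians(d);x=-.158*np.cos(a)+.048*np.sin(a)+.158;z=.048*np.cos(a)+.158*np.sin(a)-.048
    print(d,np.round([100*x*np.cos(p[2]),100*x*np.sin(p[2]),100*z],1))
E
```

```text
t: 5.4
ee_pos: [0.4482, -0.2468, 0.1322]
ee_rot: [[0.001, 0.179, -0.984], [-0.002, -0.984, -0.179], [-1.0, 0.002, -0.001]]
contact_force: [0.7, -0.1, 0.2]
opening: 0.0499
t: 5.82
ee_pos: [0.4442, -0.2477, 0.1326]
ee_rot: [[-0.007, 0.177, -0.984], [-0.002, -0.984, -0.177], [-1.0, 0.001, 0.007]]
contact_force: [-17.3, 2.0, 12.1]
opening: 0.0104
[ 0.44416894 -0.2476982   0.13258193] [ -6.30281735 -10.98550469 -18.03082622   0.15625957 -83.35450048
  16.47578005]
0 [0. 0. 0.]
5 [0.5 0.1 1.4]
10 [1.1 0.2 2.7]
15 [1.8 0.3 3.9]
20 [2.6 0.5 5.1]
25 [3.5 0.6 6.2]
30 [4.4 0.8 7.3]
35 [5.5 1.  8.2]
40 [6.7 1.2 9. ]
45 [7.9 1.4 9.8]
50 [ 9.2  1.7 10.4]
55 [10.5  1.9 10.9]
60 [11.9  2.2 11.3]
65 [13.3  2.4 11.5]
70 [14.7  2.7 11.7]
75 [16.1  2.9 11.7]
80 [17.5  3.2 11.6]
85 [18.9  3.4 11.4]
90 [20.3  3.7 11. ]
95 [21.6  3.9 10.5]
```

```bash
python3 -m crank '[{"slide":[-0.2,0,0],"dr":[0,0,0],"hand":0.8},{"slide":[0.2,0.1,1.4],"dr":[0,0,0],"hand":0.8},{"slide":[0.8,0.2,2.7],"dr":[0,0,0],"hand":0.8},{"slide":[1.5,0.3,3.9],"dr":[0,0,0],"hand":0.8},{"slide":[2.3,0.5,5.1],"dr":[0,0,0],"hand":0.8}]'
python3 - <<'E'
from h import *
import cv2
s=ctrl.sense();print(s["contact_force"],s["moment"])
c=ctrl.read_camera("side");cv2.imwrite("pics/s4.png",c["color"][60:260,220:440,::-1].repeat(3,0).repeat(3,1))
E
```

```text
t: 6.23
ee_pos: [0.4668, -0.2435, 0.1816]
ee_rot: [[-0.01, 0.176, -0.984], [-0.003, -0.984, -0.176], [-1.0, 0.001, 0.01]]
contact_force: [-13.5, -7.6, -0.0]
opening: 0.0104
[-13.53323737  -7.56574724  -0.02921218] [-2.79460446  4.43279627  0.01081054]
```

View pics/s4.png

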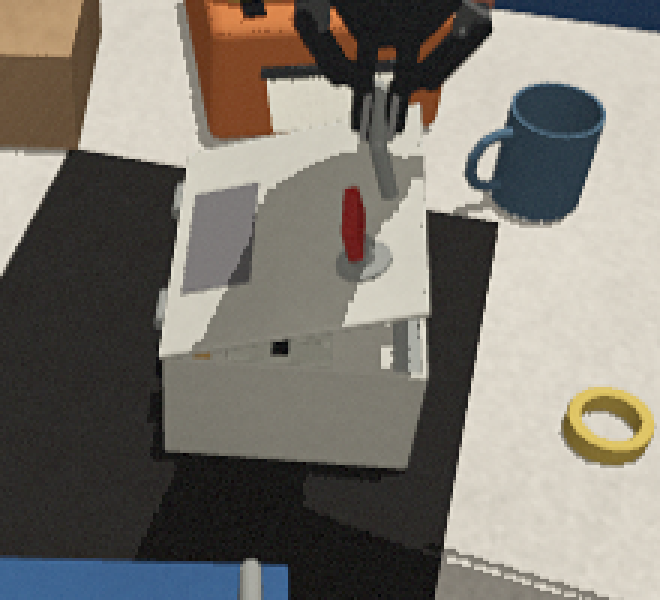

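The panel has lifted about 18°, the key is still turned, and the forces are modest. I'll continue along the arc.

```bash
python3 -m crank '[{"slide":[0.8,0.1,1.1],"dr":[0,0,0],"hand":0.8},{"slide":[1.7,0.3,2.2],"dr":[0,0,0],"hand":0.8},{"slide":[2.8,0.5,3.1],"dr":[0,0,0],"hand":0.8},{"slide":[4.0,0.7,3.9],"dr":[0,0,0],"hand":0.8},{"slide":[5.2,0.9,4.7],"dr":[0,0,0],"hand":0.8}]'
python3 - <<'E'
from h import *
import cv2
s=ctrl.sense();print(s["contact_force"],s["moment"])
c=ctrl.read_camera("side");cv2.imwrite("pics/s5.png",c["color"][20:220,220:440,::-1].repeat(3,0).repeat(3,1))
E
```

```text
t: 6.7
ee_pos: [0.5191, -0.2345, 0.2322]
ee_rot: [[-0.006, 0.176, -0.984], [-0.004, -0.984, -0.176], [-1.0, 0.002, 0.007]]
contact_force: [-14.8, 0.5, 9.2]
opening: 0.01
[-14.77381575   0.49809233   9.22687145] [ 0.22330684  5.27075909 -0.10136235]
```

View pics/s5.png

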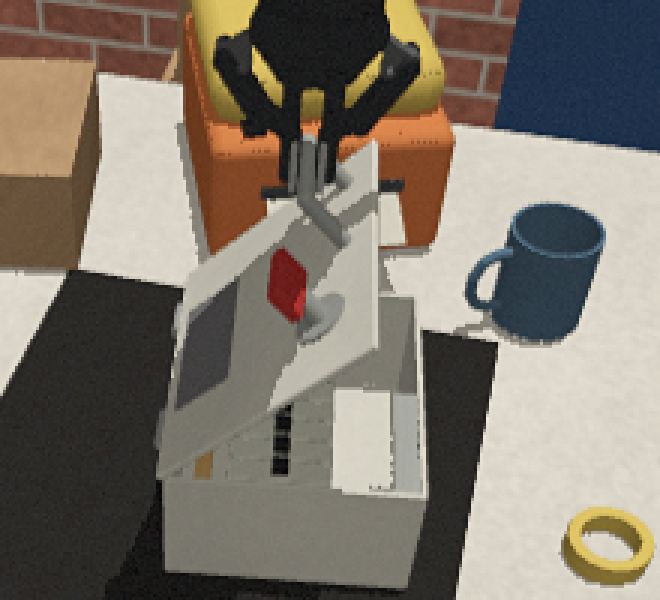

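```bash
python3 -m crank '[{"slide":[1.2,0.3,0.6],"dr":[0,0,0],"hand":0.8},{"slide":[2.5,0.5,1.1],"dr":[0,0,0],"hand":0.8},{"slide":[3.9,0.8,1.5],"dr":[0,0,0],"hand":0.8},{"slide":[5.3,1.0,1.7],"dr":[0,0,0],"hand":0.8},{"slide":[6.7,1.3,1.8],"dr":[0,0,0],"hand":0.8}]'
python3 - <<'E'
from h import *
import cv2
s=ctrl.sense();print(s["contact_force"],s["moment"],s["joints"])
c=ctrl.read_camera("side");cv2.imwrite("pics/s6.png",c["color"][20:220,220:440,::-1].repeat(3,0).repeat(3,1))
E
```

```text
t: 7.17
ee_pos: [0.589, -0.2221, 0.2522]
ee_rot: [[0.003, 0.176, -0.984], [-0.005, -0.984, -0.176], [-1.0, 0.006, -0.002]]
contact_force: [-5.6, -5.9, 14.2]
opening: 0.0101
[-5.63924002 -5.93697766 14.24216658] [-2.01277647  2.35188538 -0.11771157] [ -2.29545747   6.75850742  11.63772421   0.30337612 -94.69998344
  12.46037657]
```

View pics/s6.png

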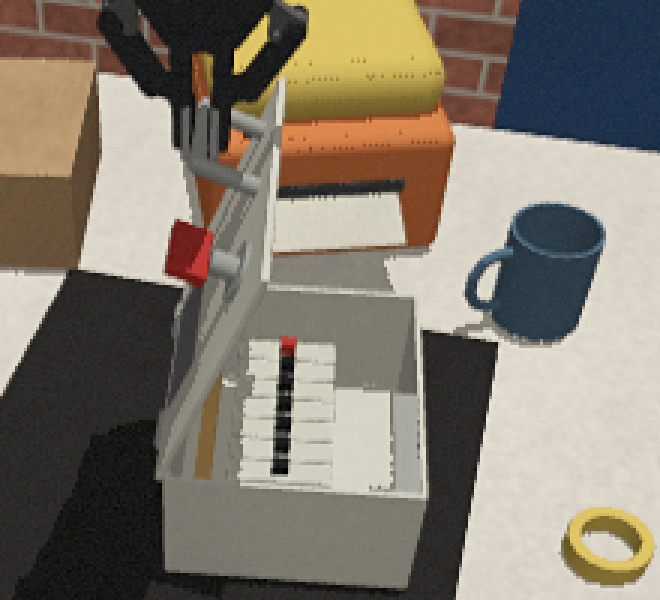

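The panel is at about 68° and the gripper linkage clears its edge at (280,85). I'll go on to about upright.

```bash
python3 -m crank '[{"slide":[0.7,0.1,0.1],"dr":[0,0,0],"hand":0.8},{"slide":[1.4,0.2,0.1],"dr":[0,0,0],"hand":0.8},{"slide":[2.1,0.3,0.1],"dr":[0,0,0],"hand":0.8},{"slide":[2.8,0.5,0],"dr":[0,0,0],"hand":0.8},{"slide":[3.5,0.6,-0.1],"dr":[0,0,0],"hand":0.8}]'
python3 -m crank '[{"slide":[0.7,0.1,-0.1],"dr":[0,0,0],"hand":0.8},{"slide":[1.4,0.2,-0.3],"dr":[0,0,0],"hand":0.8},{"slide":[2.0,0.4,-0.5],"dr":[0,0,0],"hand":0.8},{"slide":[2.0,0.4,-0.5],"dr":[0,0,0],"hand":0.8},{"slide":[2.0,0.4,-0.5],"dr":[0,0,0],"hand":0.8}]'
python3 - <<'E'
from h import *
import cv2
s=ctrl.sense();print(s["contact_force"],s["moment"],s["ee_pos"])
p=np.load("p.npy");h=loc(p,[.09,-.045,.1])[0];d=(s["ee_pos"]-.019*np.array([0,0,-1])*1)-h
x=d[0]*np.cos(p[2])+d[1]*np.sin(p[2]);z=d[2];print(x,z,np.hypot(x,z),"panel deg",180-np.degrees(np.arctan2(z,x))-np.degrees(np.arctan2(.048,.158)))
c=ctrl.read_camera("side");cv2.imwrite("pics/s7.png",c["color"][0:200,200:420,::-1].repeat(3,0).repeat(3,1))
E
```

```text
t: 7.63
ee_pos: [0.6242, -0.2159, 0.2496]
ee_rot: [[0.002, 0.176, -0.984], [-0.005, -0.984, -0.176], [-1.0, 0.005, -0.002]]
contact_force: [-4.6, -3.8, 8.1]
opening: 0.0102
t: 8.05
ee_pos: [0.6455, -0.2121, 0.2439]
ee_rot: [[0.005, 0.176, -0.984], [-0.005, -0.984, -0.176], [-1.0, 0.006, -0.004]]
contact_force: [2.8, -7.1, 5.4]
opening: 0.0104
[ 2.84058032 -7.14694626  5.35158119] [-2.3488508  -0.70944977 -0.1110449 ] [ 0.6455319  -0.21212388  0.24388457]
0.04458086974703498 0.16288456853365654 0.16887521018135715 panel deg 88.40812356353085
```

View pics/s7.png

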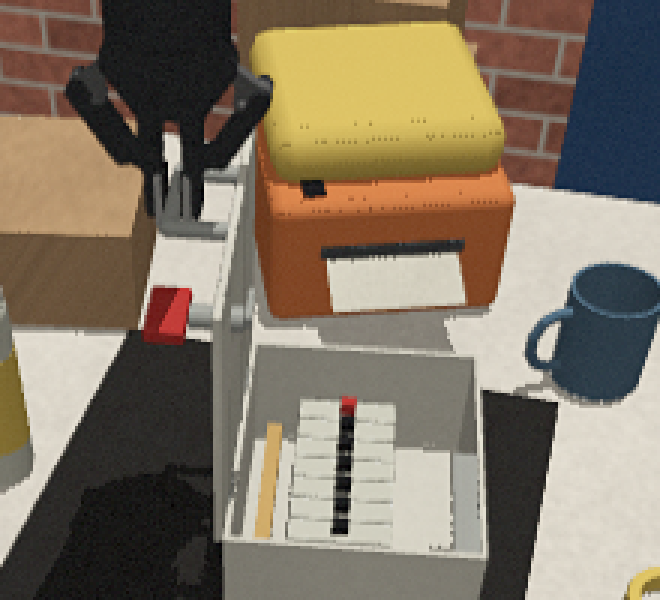

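The panel stands at about 88°. I'll open a little, since the inner finger is between bar and panel, and retract straight up.

```bash
python3 -m crank '[{"slide":[0,0,0],"dr":[0,0,0],"hand":1.5},{"slide":[0,0,0],"dr":[0,0,0],"hand":2.2},{"slide":[0,0,0],"dr":[0,0,0],"hand":2.2},{"slide":[0,0,0],"dr":[0,0,0],"hand":2.2},{"slide":[0,0,0.5],"dr":[0,0,0],"hand":2.2}]'
python3 - <<'E'
from h import *
import cv2
s=ctrl.sense();print(s["contact_force"],s["moment"],s["ee_pos"])
c=ctrl.read_camera("side");cv2.imwrite("pics/s8.png",c["color"][0:200,200:420,::-1].repeat(3,0).repeat(3,1))
E
```

```text
t: 8.52
ee_pos: [0.6443, -0.2091, 0.244]
ee_rot: [[-0.002, 0.178, -0.984], [0.001, -0.984, -0.178], [-1.0, -0.001, 0.002]]
contact_force: [0.8, 0.3, -0.2]
opening: 0.0222
[ 0.78346741  0.26662397 -0.1508938 ] [ 0.02775878 -0.08705334 -0.02667272] [ 0.64433024 -0.20909803  0.24400785]
```

View pics/s8.png

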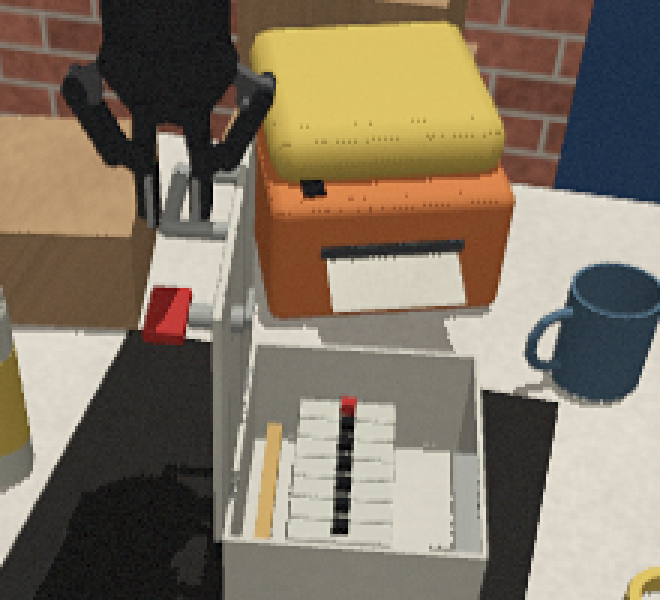

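```bash
python3 -m crank '[{"slide":[0,0,1.5],"dr":[0,0,0],"hand":2.2},{"slide":[0,0,3],"dr":[0,0,0],"hand":2.2},{"slide":[0,0,4.5],"dr":[0,0,0],"hand":2.2},{"slide":[0,0,6],"dr":[0,0,0],"hand":2.2},{"slide":[0,0,7.5],"dr":[0,0,0],"hand":2.2}]'
python3 -m crank '[{"slide":[0,0,1.5],"dr":[0,0,0],"hand":2.2},{"slide":[0,0,2.5],"dr":[0,0,0],"hand":2.2},{"slide":[0,0,2.5],"dr":[0,0,0],"hand":2.2},{"slide":[-2,0,2.5],"dr":[0,0,0],"hand":2.2},{"slide":[-5,0,2.5],"dr":[0,0,0],"hand":2.2}]'
```

```text
t: 8.98
ee_pos: [0.6446, -0.2095, 0.3214]
ee_rot: [[0.0, 0.178, -0.984], [-0.0, -0.984, -0.178], [-1.0, 0.0, -0.0]]
contact_force: [0.1, -1.1, 0.1]
opening: 0.0217
t: 9.4
ee_pos: [0.5954, -0.2088, 0.3415]
ee_rot: [[-0.005, 0.179, -0.984], [0.001, -0.984, -0.179], [-1.0, -0.002, 0.004]]
contact_force: [0.3, -0.0, 0.5]
opening: 0.0218
```

```bash
python3 -m crank '[{"slide":[-3,0,0],"dr":[0,0,0],"hand":2.2},{"slide":[-6,0,0],"dr":[0,0,0],"hand":2.2},{"slide":[-9,0,0],"dr":[0,0,0],"hand":2.2},{"slide":[-12,0,0],"dr":[0,0,0],"hand":2.2},{"slide":[-15,0,0],"dr":[0,0,0],"hand":2.2}]'
python3 -m crank '[{"slide":[0,-3,0],"dr":[0,0,0],"hand":2.2},{"slide":[0,-6,0],"dr":[0,0,0],"hand":2.2},{"slide":[0,-9,0],"dr":[0,0,0],"hand":2.2},{"slide":[0,-9,0],"dr":[0,0,0],"hand":2.2},{"slide":[0,-9,0],"dr":[0,0,0],"hand":2.2}]'
python3 - <<'E'
from h import *
import cv2
for n in("side","top"):
    c=ctrl.read_camera(n);im=c["color"][:,:,::-1].copy()
    if n=="side": # overlay outline of panel at various angles
        p=np.load("p.npy")
        for d,col in((80,(255,0,0)),(90,(0,255,0)),(100,(0,0,255))):
            a=np.radians(d);L=[]
            for r,o,y in((0,.006,.11),(.182,.006,.11),(.182,.006,-.11)):
                L.append((.09-r*np.cos(a)+o*np.sin(a),y,.1+r*np.sin(a)+o*np.cos(a)))
            q=proj(c,loc(p,L));cv2.polylines(im,[np.int32(q.round())],False,col,1)
        w=[(.09-.14*np.cos(np.pi/2)+.04,y,.1+.14) for y in(.032,.078)]
        im=im[0:220,200:440].repeat(3,0).repeat(3,1)[:600]
    cv2.imwrite(f"pics/{n}9.png",im)
print(ctrl.sense()["joint_vel"],ctrl.sense()["t"])
E
```

```text
t: 9.82
ee_pos: [0.443, -0.2094, 0.3445]
ee_rot: [[-0.0, 0.178, -0.984], [0.0, -0.984, -0.178], [-1.0, -0.0, 0.0]]
contact_force: [0.7, -0.4, 0.8]
opening: 0.022
t: 10.23
ee_pos: [0.4442, -0.3005, 0.344]
ee_rot: [[-0.002, 0.176, -0.984], [0.001, -0.984, -0.176], [-1.0, -0.001, 0.002]]
contact_force: [0.3, -0.1, -0.4]
opening: 0.0221
[ 0.91188753 -0.68775851  0.18001662  0.13579636 -0.05096418  0.02837945] 10.3333
```

View pics/side9.png

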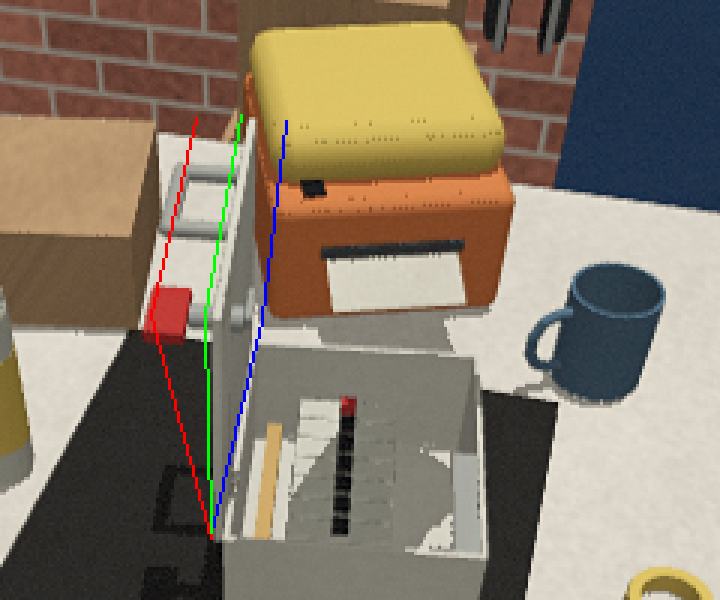

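View pics/top9.png

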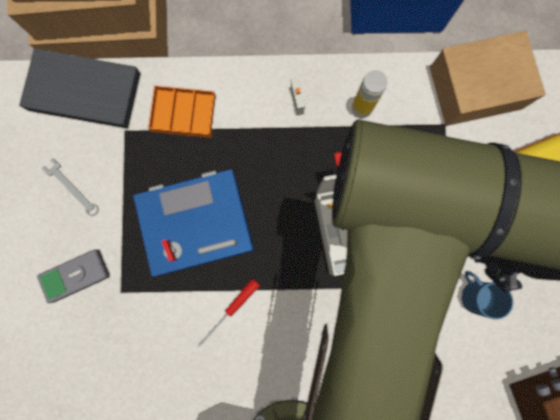

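The panel edge lies just inside the 90° overlay line (green), so about 88°. The wing at (168,313) lies along the hinge direction. In the top view the blue key at (170,250) is unchanged, and the arm is clear.

```bash
python3 -c "
from workcell import ctrl
print(ctrl.close_job())"
```

```text
the job is handed in; nothing more can be done
None
```

The white enclosure's red key is turned and its panel stands open at about 88°. I handed the job in at about 10.3 s of robot time.

- **Key:** I gripped the wing and turned it anticlockwise to about 1.53 rad, going by the gripper's angle. In the last pictures the wing still lies along the hinge direction.
- **Panel:** I lifted it by its bar handle along the hinge arc, let go, and moved the arm up and away. The gripper position put the panel at 88.4°, and the side-camera overlay agreed.
- **Forces:** The highest reading I saw was about 24 N, during the key turn. After release the force was near zero. I read it only at the end of each move, so brief peaks in between were not seen.
- **Blue enclosure:** I did not touch it, and its key looks the same in the top view as at the start.

No check failed. The arm hid the white enclosure from the top camera at the end, so the final check on the white key and panel is from the side camera only.

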